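# Take the orange cup down from the pegboard

### The job

Lift the orange screw cup up and off its hooks on the black pegboard and set it down gently, upright, with its whole base on the round cork mat, ready for sorting screws. Leave the blue cup hanging where it is and do not disturb the other things on the console.

Things in the scene. Friction and masses are not known exactly. Their poses are not given: they have to be found in the camera images.
- orange_cup: Orange plastic open-topped cup, the one to take down. Rectangular: 50 mm deep (its x), 54 mm wide (its y), 75 mm tall, walls 3 mm, about 120 g. Origin: centre of its underside; z up, +x to its back (towards the pegboard while it hangs). It hangs in either of two hook places, its underside 70 mm above the console, its back 1 mm off the board.
- orange_cup_bar (a point): Middle of the orange cup's hanging bar: a 6 mm round bar along the cup's y, 112 mm above its underside and 22 mm behind its origin, on two arms at y = +-24 mm. It rests on a two-prong hook; prongs pass under it between the arms and turn up at their tips, so the cup must rise 20 mm before it can come away forwards.
- blue_cup: Blue plastic cup of the same shape and size hanging from the other hook; it stays there. Origin and axes as for the orange cup.
- pegboard: Black plastic pegboard panel, fixed upright on the console: 300 mm wide (its y), 12 mm thick, 330 mm tall. Origin: centre of its underside; front looks along its -x, front face at x = -6 mm. Foot plate 12 mm high, reaching 24 mm in front of the face. Two steel hooks at y = +-70 mm: each has two 6 mm prongs 28 mm apart, 176 mm up, reaching 18 mm out, tips upturned to 193 mm.
- shelf_edge (a point): Middle of the front rod of a wire shelf that runs along the pegboard's whole width above both cups: 6 mm steel rods along the board's y, 315 mm up, 39 and 75 mm in front of its face, and a rim rod over the front one at 335 mm. This point lies on the front rod. The gripper has to come in below it, tilted.
- cork_mat: Round cork mat fixed on the console, 150 mm across, 5 mm thick. Origin: centre of its underside.
- hammer: Steel claw hammer with black handle, 280 mm long, lying on the console; bystander. Its x runs along the handle to the head.
- plant_pot: Empty terracotta flower pot, 110 mm across the rim, 100 mm tall; bystander. Origin: centre of its underside.
- tape_measure: Yellow tape measure lying flat, 65 x 62 x 32 mm; bystander. Origin: centre of its underside.
- wall_plug_jar: Small amber jar with a white cap, 56 mm across, 75 mm tall; bystander. Origin: centre of its underside.
- screw_organiser: Translucent screw organiser with flip lids, 130 x 250 mm, 48 mm tall, one lid standing open to about 105 mm at its back (+x) edge; fixed. Origin: centre of its underside.

How it is judged:
By the outcome, as a careful person would: the job done as asked, in the order asked, and still so for the second after the job is handed in, with the robot touching nothing.
It also fails if it takes over 42 s, if anything falls off the work surface, if the arm or the gripper's body presses on something with over 40 N, if the wrist force passes 120 N, or if a joint passes its speed limit or range.

### The arm

A 6-joint arm with a two-finger parallel gripper is mounted at the origin on the work surface. World frame = base frame: x ahead of the robot, y to its left, z up, the work surface at z = 0. Lengths are in m, angles in rad, forces in N, time in s.
With the tool pointing down it reaches from about 0.325 to 0.925 m from the base axis. Payload 3.1 kg.
Tool frame: the origin (TCP) lies midway between the tips of the shut fingers; the grasp point (between the pads) lies 19 mm behind it; z points along the fingers, y is the direction in which the jaws open and shut (so a half turn about z gives the same grasp; the last joint's range is limited). The gripper opens to 85 mm and grips with 20 to 120 N. Pads are 22 mm wide; open, the fingers measure 114 mm over their backs; the gripper's body (76 mm by 85 mm) begins 54 mm behind the grasp point. The pads swing forward as they close: fully open they stand 13 mm farther back than shut.
Start: joints at [-1.358, 0.217, 1.613, -0, 1.311, -0.112], TCP at [0.199, -0.592, 0.231] pointing down, gripper open.
Joint ranges: [-2.75, 2.75], [-0.78, 2.1], [0.31, 2.55], [-1.13, 4.27], [0.13, 2.63], [-2.58, 2.58]. Speed limits (rad/s): [2.79, 2.79, 3.14, 3.14, 3.14, 3.14].

### API

Orientations are given as a rotation vector (axis times angle).
In Python, from workcell import get_obs, viewer, job, spotter gives the robot as it stands.
- The arm moves only by the tool send_rows, never from a script. Its argument "commands" is a list that holds one entry, the list of rows, each a list of 7 numbers: the opening, from 0 (shut) to 1 (fully open), then the shift along the world's x, y, z in cm, then the turn, a rotation vector about the world's x, y, z in rad. A call has 1 to 20 rows; each row shifts and turns the commanded pose from where the row before left it; what a row does not reach is not made up. A row lasts 1/10 s, in which the tool goes at most 50 mm and 8.59 degrees, less where a joint would pass 70% of its speed; a pose out of reach is approached as far as the arm can. A call with a gripper value outside its range is refused whole. The fingers move at their own pace and stop on an object; the grip force is fixed at half the most. Time passes only in rows, so rows that do not move let the fingers close. It gives the time, the measured TCP pose, the force and the opening at its end, in the units of the state.
- get_obs(): the state, without advancing time (a new reading comes with each control period).
- viewer.grab_frame(name): name is "side" or "top" or "wrist"; returns the picture (384x512x3 uint8, red, green, blue); there is no depth.
- viewer.get_calibration(name): a dict with "fx", "fy", "cx", "cy" (pixels), "k1" (the pictures are not rectified: a ray, as slopes to the right and down, at radius r is drawn at 1 + k1 r^2 times it, then the intrinsics apply), "extrinsics" (4x4, takes a point from world to camera coordinates); the wrist camera has in their place "hand_eye" (4x4, takes a point from camera to tool coordinates, whose origin is the TCP and whose axes are the flange's). Camera axes: x right, y down, z forward; pixel columns grow to the right and rows downward; lengths in m; the calibration is good to about 2 mm. A picture is of the moment at which its call begins: read the wrist's pose just before it. get_calibration takes no time and is no camera call.
- job.close_job(): hands the job in, once; it reports no verdict.
Trained networks look in the newest picture that a camera, given by its name, has taken for a name from the list of things; names that differ only in an ending like _2 or _b are one class to them, and where a whole thing is asked for, a point or a joint stands for the part that bears it (a point fixed in the world has none). Each returns a list of dicts, best first, with "score" (0 to 1); they miss things now and then, are a little off and sometimes report something else, mostly with a low value. They report only what shows in the picture. A call takes as long as a camera call.
- spotter.look_for(target, camera): "centre" ([column, row] in pixels, amid what is visible of it).
- spotter.place_of(target, camera): "centre" ([column, row] in pixels: a listed point, or the origin of a listed thing).
The state is a dict: "time": time; "joint_pos": joint angles; "joint_vel": joint speeds; "effort": joint torques, N m; "position": TCP position; "tcp_rot": TCP orientation; "ft_force": force on the tool from outside, world axes, zero at the start; "ft_torque": the same for the moment, N m; "opening": finger opening in m.
Only numpy, scipy, OpenCV 4.12 (cv2) and the standard library are available. Lean on these libraries where they do the work, as an engineer would, in place of code of your own. Each camera call takes 0.05 s, during which the arm holds its last target. There are 200 camera calls.

## Working session

There is one attempt and no reset: what is moved stays moved. The work goes in short steps, Python scripts to look and compute and a tool call to move; the robot and the scene stay as the last step left them, time stands still between calls to the robot, and variables do not carry over. Pictures are saved under pics/ and viewed, about 8 in all and at most 12, crops included, and the job is handed in when it is done.

Besides the shell and the picture viewer there is one more tool, called after "Call:" as name(argument=value, ...), one argument or row to a line, values as JSON. send_rows: Moves the arm, as the interface text tells. Its arguments: {"type":"object","properties":{"commands":{"type":"array","items":{"type":"array","items":{"type":"array","items":{"type":"number"}}}}},"required":["commands"]}

```bash
ls; mkdir -p pics
cat > h.py <<'E'
import numpy as np, cv2
from workcell import get_obs, viewer, job, spotter
from scipy.spatial.transform import Rotation as R
from scipy.optimize import least_squares
def cam(n):
    c=viewer.get_calibration(n); K=np.array([[c['fx'],0,c['cx']],[0,c['fy'],c['cy']],[0,0,1]]); d=np.array([c['k1'],0,0,0,0.])
    if 'extrinsics' in c: E=np.array(c['extrinsics'])
    else:
        o=get_obs(); T=np.eye(4); T[:3,:3]=R.from_rotvec(o['tcp_rot']).as_matrix(); T[:3,3]=o['position']
        E=np.linalg.inv(T@np.array(c['hand_eye']))
    return K,d,E
def proj(c,P):
    K,d,E=c; return cv2.projectPoints(np.atleast_2d(np.array(P,float)),cv2.Rodrigues(E[:3,:3])[0],E[:3,3],K,d)[0][:,0]
def ray(c,uv):
    K,d,E=c; p=cv2.undistortPoints(np.array([[uv]],float),K,d)[0,0]; r=E[:3,:3].T@np.array([*p,1]); return -E[:3,:3].T@E[:3,3], r/np.linalg.norm(r)
def atz(c,uv,z):
    o,r=ray(c,uv); return o+r*(z-o[2])/r[2]
def tri(cs,uvs):
    A=np.zeros((3,3)); b=np.zeros(3)
    for c,uv in zip(cs,uvs):
        o,r=ray(c,uv); M=np.eye(3)-np.outer(r,r); A+=M; b+=M@o
    return np.linalg.solve(A,b)
def save(n,f): 
    im=viewer.grab_frame(n); cv2.imwrite('pics/'+f,im[:,:,::-1]); return im
E
python3 - <<'E'
from h import *
a=save('side','a.png');b=save('top','b.png');w=save('wrist','w.png')
cv2.imwrite('pics/all.png',cv2.resize(np.vstack([a,b]),None,fx=.78,fy=.78)[:,:,::-1])
for n in ['orange_cup','orange_cup_bar','blue_cup','pegboard','shelf_edge','cork_mat','hammer','plant_pot','tape_measure','wall_plug_jar','screw_organiser']:
    for c in ['side','top']:
        print(n,c,[(np.round(q['centre'],1).tolist(),round(q['score'],2)) for q in spotter.place_of(n,c)[:2]])
for c in ['side','top']:
    k=cam(c); print(c,np.round(k[0],1).tolist(),k[1][0],np.round(-k[2][:3,:3].T@k[2][:3,3],3),np.round(k[2][2,:3],2))
print(get_obs())
E
```

```text
pics
orange_cup side []
orange_cup top [([374.8, 274.6], 0.61)]
orange_cup_bar side [([305.2, 139.2], 0.75), ([300.3, 169.1], 0.22)]
orange_cup_bar top [([389.7, 277.6], 0.86)]
blue_cup side [([267.6, 156.8], 0.74)]
blue_cup top [([387.4, 232.6], 0.98)]
pegboard side [([283.9, 173.9], 0.77)]
pegboard top [([382.2, 262.5], 0.76)]
shelf_edge side [([282.3, 111.4], 0.62)]
shelf_edge top [([389.4, 236.0], 0.94)]
cork_mat side [([291.4, 240.0], 0.69)]
cork_mat top [([269.9, 254.5], 0.74)]
hammer side [([300.1, 308.9], 0.79)]
hammer top [([174.2, 262.0], 0.94)]
plant_pot side [([233.9, 309.1], 0.77), ([205.9, 213.0], 0.7)]
plant_pot top [([175.7, 197.1], 0.89)]
tape_measure side [([219.4, 269.0], 0.72)]
tape_measure top [([227.4, 186.2], 0.66)]
wall_plug_jar side [([261.2, 357.4], 0.98)]
wall_plug_jar top [([127.3, 222.4], 0.81)]
screw_organiser side [([205.3, 213.7], 0.85)]
screw_organiser top [([307.8, 164.8], 0.65)]
side [[457.4, 0.0, 256.1], [0.0, 457.4, 192.6], [0.0, 0.0, 1.0]] -0.05345315074005832 [0.463 1.227 1.12 ] [ 0.07 -0.77 -0.63]
top [[422.9, 0.0, 255.0], [0.0, 422.9, 195.9], [0.0, 0.0, 1.0]] -0.1209155534034945 [0.363 0.119 1.36 ] [ 0.2   0.02 -0.98]
{'time': 1.25, 'joint_pos': array([-1.35818931e+00,  2.16888947e-01,  1.61339665e+00, -1.93531841e-05,
        1.31131233e+00, -1.12183103e-01]), 'joint_vel': array([ 0.00204556,  0.00137528,  0.00061075,  0.00045881, -0.00020612,
        0.00121072]), 'effort': array([ 6.05005116e-04, -3.96890724e+01, -3.04247618e+01, -1.00895209e-04,
        8.97625050e-04,  8.60472493e-08]), 'position': array([ 0.19947129, -0.59232427,  0.23130887]), 'tcp_rot': array([-3.10025280e+00, -5.07946667e-01,  2.97604038e-05]), 'ft_force': array([ 0.89082646, -0.31679307, -0.1974723 ]), 'ft_torque': array([ 0.00923179, -0.00146089,  0.0178728 ]), 'opening': 0.08558470688159933}
```

View pics/all.png

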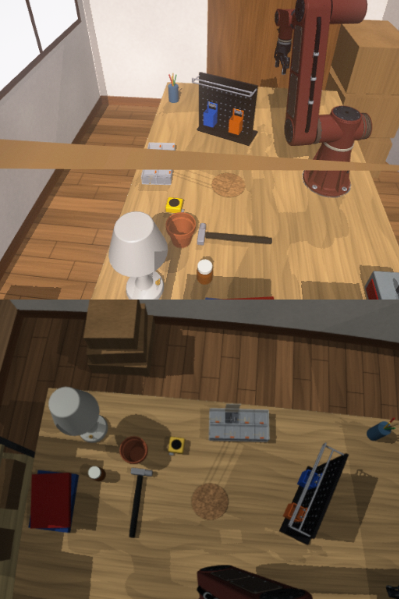

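The side view (upper) shows the pegboard with the blue cup at about (268,150) and the orange at (303,155), full-size pixels. The mat is near (291,237). In the top view the board is at about (400,260) and the mat at (270,255). The orange cup hangs on the side nearer the arm.

Run:
```python
from h import *
s,t=cam('side'),cam('top')
pts=dict(bar=([305.2,139.2],[389.7,277.6]),blue=([267.6,156.8],[387.4,232.6]),peg=([283.9,173.9],[382.2,262.5]),shelf=([282.3,111.4],[389.4,236.0]),mat=([291.4,240],[269.9,254.5]),hammer=([300.1,308.9],[174.2,262]),pot=([233.9,309.1],[175.7,197.1]),tape=([219.4,269],[227.4,186.2]),org=([205.3,213.7],[307.8,164.8]))
for n,(a,b) in pts.items():
    P=tri([s,t],[a,b]); print(n,P.round(4),(proj(s,P)[0]-a).round(1),(proj(t,P)[0]-b).round(1))
print('topz0 mat',atz(t,[269.9,254.5],0),'side',atz(s,[291.4,240],0), 'peg',atz(t,[382.2,262.5],0),atz(s,[283.9,173.9],0),'ocup top z.07',atz(t,[374.8,274.6],.07))
a=viewer.grab_frame('side')[80:200,220:360];b=viewer.grab_frame('top')[170:310,340:460]
cv2.imwrite('pics/c.png',np.hstack([cv2.resize(a,(490,420),interpolation=3),cv2.resize(b,(310,420),interpolation=3)])[:,:,::-1])
cv2.imwrite('pics/c.png',np.hstack([cv2.resize(a,(420,360),interpolation=3),cv2.resize(b,(360,420),interpolation=3)[:360]])[:,:,::-1])
```

```text
bar [ 0.4157 -0.2543  0.192 ] [0.9 0.1] [ 0.2 -1.2]
blue [ 0.5569 -0.2752  0.0868] [1.1 0.2] [ 0.2 -1.4]
peg [ 0.4803 -0.2908 -0.0051] [3.1 0.5] [ 0.5 -4. ]
shelf [ 0.5081 -0.2041  0.3331] [0.1 0. ] [ 0.  -0.1]
mat [ 0.4545  0.0758 -0.0171] [-1.9 -0.3] [-0.4  2. ]
hammer [ 0.4086  0.3791 -0.0034] [0.8 0.1] [ 0.2 -0.8]
pot [0.6119 0.4013 0.0009] [-1.7 -0.4] [-0.2  1.5]
tape [ 0.6757  0.2367 -0.0159] [0.6 0.1] [ 0.1 -0.6]
org [ 0.7729 -0.0257 -0.0134] [-0. -0.] [-0.  0.]
topz0 mat [0.45994406 0.07580178 0.        ] side [0.44815235 0.09420858 0.        ] peg [ 4.66769394e-01 -2.88330493e-01 -2.22044605e-16] [ 0.49324547 -0.28612263  0.        ] ocup top z.07 [ 0.42281569 -0.24610647  0.07      ]
```

View pics/c.png

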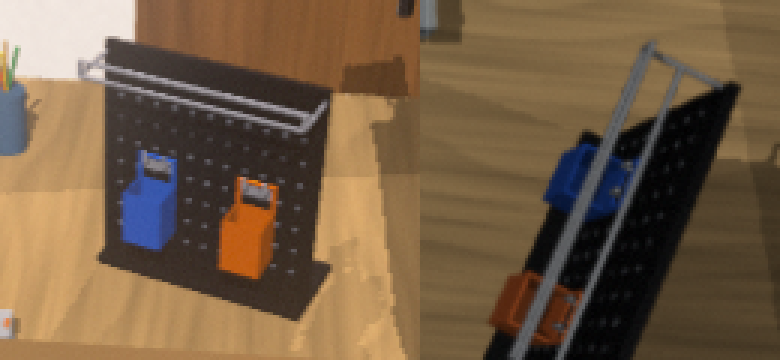

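```bash
cat > fit.py <<'E'
from h import *
s,t=cam('side'),cam('top')
# local coords in board frame; orange at y=sgn*70
def run(sg,verbose=True):
    obs=[(s,[305.2,139.2],(-.010,sg*.07,.182),'obar'),(t,[389.7,277.6],(-.010,sg*.07,.182),'obar'),
    (s,[267.6,156.8],(-.032,-sg*.07,.07),'blue'),(t,[387.4,232.6],(-.032,-sg*.07,.07),'blue'),
    (t,[374.8,274.6],(-.032,sg*.07,.07),'ocup'),
    (s,[282.3,111.4],(-.081,0,.315),'shelf'),
    (s,[283.9,173.9],(0,0,0),'peg'),(t,[382.2,262.5],(0,0,0),'peg'),
    (s,[256,92.7],(0,-sg*.15,.33),'cornL'),(s,[330.7,110],(0,sg*.15,.33),'cornR'),
    (s,[252.7,166.7],(-.03,-sg*.15,.012),'footL'),(s,[319.3,186],(-.03,sg*.15,.012),'footR'),
    (t,[446,198.3],(.0,-sg*.15,.33),'topL')]
    def P(p,l):
        c,q=np.cos(p[2]),np.sin(p[2]); return [p[0]+c*l[0]-q*l[1],p[1]+q*l[0]+c*l[1],l[2]]
    f=lambda p:np.concatenate([proj(c,P(p,l))[0]-uv for c,uv,l,_ in obs])
    best=min((least_squares(f,[.48,-.29,y],loss='soft_l1') for y in np.arange(-3,3.1,.8)),key=lambda r:r.cost)
    p=best.x
    print(sg,p.round(4),best.cost)
    for (c,uv,l,n),r in zip(obs,f(p).reshape(-1,2)): print(n,r.round(1),end='; ')
    print(); 
    for n,l in dict(obar=(-.010,sg*.07,.182),ocup=(-.032,sg*.07,.07),shelf=(-.081,0,.315)).items(): print(n,np.round(P(p,l),4))
run(1);run(-1)
E
python3 fit.py
```

```text
1 [ 0.4898 -0.275  -5.1185] 113.72524085423603
obar [-0.9  2. ]; obar [-0.1 -3.2]; blue [ 5.8 -4. ]; blue [16.2  5.8]; ocup [9.7 4.1]; shelf [ 15.2 -13.7]; peg [0.7 1.7]; peg [-3.7 -7.5]; cornL [-3.6  1. ]; cornR [-3.9  2.9]; footL [ 3.3 -7.4]; footR [ 2.5 -5.8]; topL [-6.1 -4.2]; 
obar [ 0.4215 -0.2565  0.182 ]
ocup [ 0.4128 -0.2768  0.07  ]
shelf [ 0.4578 -0.3494  0.315 ]
-1 [ 0.4775 -0.2928 -1.946 ] 18.94777777349874
obar [0.6 1.9]; obar [ 0.3 -1.1]; blue [1.9 1.8]; blue [2.7 0.5]; ocup [-2.8 -0.7]; shelf [0.3 2.7]; peg [ 3.9 -0.7]; peg [ 1.5 -3.2]; cornL [-0.5 -0.5]; cornR [-0.1  0.1]; footL [-0.6 -1.9]; footR [ 0.4 -0.8]; topL [-1.1  0.3]; 
obar [ 0.416  -0.2578  0.182 ]
ocup [ 0.4241 -0.2373  0.07  ]
shelf [ 0.5072 -0.2174  0.315 ]
```

```bash
cat >> h.py <<'E'
def des(yaw,a,sg):  # board yaw, elevation a; tool frame
    n=np.array([-np.cos(yaw),-np.sin(yaw),0]); z=-n*np.cos(a)-np.array([0,0,1])*np.sin(a)
    y=sg*np.array([-np.sin(yaw),np.cos(yaw),0]); return np.column_stack([np.cross(y,z),y,z])
def st():
    o=get_obs(); print('t',round(o['time'],2),'pos',o['position'].round(4),'rot',o['tcp_rot'].round(3),'q',o['joint_pos'].round(3),'F',o['ft_force'].round(1),'op',round(o['opening'],4)); return o
E
python3 - <<'E'
from h import *
o=st(); R0=R.from_rotvec(o['tcp_rot']); print(R0.as_matrix().round(3))
for sg in (1,-1):
    D=R.from_matrix(des(-1.946,np.radians(40),sg)); print(sg,(D*R0.inv()).as_rotvec().round(3),np.linalg.norm((D*R0.inv()).as_rotvec()))
E
```

```text
t 1.35 pos [ 0.1995 -0.5923  0.2313] rot [3.1   0.508 0.   ] q [-1.358  0.217  1.613  0.     1.311 -0.112] F [-0.4  0.3  0.2] op 0.0856
[[ 0.948  0.319  0.   ]
 [ 0.319 -0.948 -0.   ]
 [ 0.     0.    -1.   ]]
1 [-0.62   0.652  0.813] 1.2126268403428404
-1 [-0.781 -0.743 -2.096] 2.357111530430353
```

Call:
send_rows(
  commands=[
    [[1,0,0,5,0,0,0],[1,0,0,5,0,0,0],[1,0,0,5,0,0,0],[1,0,0,5,0,0,0],[1,0,0,5,0,0,0],[1,0,0,5,0,0,0],[1,0,0,0,0,0,0]],
  ],
)

```text
time: 2.05
position: [0.1997, -0.5934, 0.5424]
tcp_rot: [3.083, 0.505, 0.001]
ft_force: [0.0, -0.2, 1.4]
opening: 0.0853
```

Run:
```python
from h import *
for a in (30,40,50):
  for sg in (1,-1):
    for j1,p in ((-.3,1.7),(-.1,1.9),(0,1.7),(0,2.1)):
      D=des(-1.946,np.radians(a),sg)
      M=R.from_euler('ZY',[j1,p]).inv()*R.from_matrix(D)
      e=M.as_euler('ZYZ'); print(a,sg,j1,p,'j4 %.2f j5 %.2f j6 %.2f'%(e[0],e[1],e[2]-np.pi/2))
```

```text
30 1 -0.3 1.7 j4 -1.04 j5 1.57 j6 0.15
30 1 -0.1 1.9 j4 -0.99 j5 1.63 j6 0.42
30 1 0 1.7 j4 -0.98 j5 1.82 j6 0.31
30 1 0 2.1 j4 -0.94 j5 1.59 j6 0.64
30 -1 -0.3 1.7 j4 -1.04 j5 1.57 j6 -2.99
30 -1 -0.1 1.9 j4 -0.99 j5 1.63 j6 -2.72
30 -1 0 1.7 j4 -0.98 j5 1.82 j6 -2.83
30 -1 0 2.1 j4 -0.94 j5 1.59 j6 -2.50
40 1 -0.3 1.7 j4 -0.87 j5 1.55 j6 0.15
40 1 -0.1 1.9 j4 -0.83 j5 1.56 j6 0.43
40 1 0 1.7 j4 -0.81 j5 1.77 j6 0.35
40 1 0 2.1 j4 -0.80 j5 1.49 j6 0.63
40 -1 -0.3 1.7 j4 -0.87 j5 1.55 j6 -2.99
40 -1 -0.1 1.9 j4 -0.83 j5 1.56 j6 -2.72
40 -1 0 1.7 j4 -0.81 j5 1.77 j6 -2.80
40 -1 0 2.1 j4 -0.80 j5 1.49 j6 -2.51
50 1 -0.3 1.7 j4 -0.70 j5 1.52 j6 0.14
50 1 -0.1 1.9 j4 -0.67 j5 1.49 j6 0.42
50 1 0 1.7 j4 -0.65 j5 1.71 j6 0.37
50 1 0 2.1 j4 -0.65 j5 1.39 j6 0.61
50 -1 -0.3 1.7 j4 -0.70 j5 1.52 j6 -3.00
50 -1 -0.1 1.9 j4 -0.67 j5 1.49 j6 -2.72
50 -1 0 1.7 j4 -0.65 j5 1.71 j6 -2.77
50 -1 0 2.1 j4 -0.65 j5 1.39 j6 -2.53
```

Call:
send_rows(
  commands=[
    [[1,2,4.2,0,-0.0443,0.0466,0.0581],[1,2,4.2,0,-0.0443,0.0466,0.0581],[1,2,4.2,0,-0.0443,0.0466,0.0581],[1,2,4.2,0,-0.0443,0.0466,0.0581],[1,2,4.2,0,-0.0443,0.0466,0.0581],[1,2,4.2,0,-0.0443,0.0466,0.0581],[1,2,4.2,0,-0.0443,0.0466,0.0581],[1,2,4.2,0,-0.0443,0.0466,0.0581],[1,2,4.2,0,-0.0443,0.0466,0.0581],[1,2,4.2,0,-0.0443,0.0466,0.0581],[1,2,4.2,0,-0.0443,0.0466,0.0581],[1,2,4.2,0,-0.0443,0.0466,0.0581],[1,2,4.2,0,-0.0443,0.0466,0.0581],[1,2,4.2,0,-0.0443,0.0466,0.0581],[1,0,0,0,0,0,0]],
  ],
)

```text
time: 3.55
position: [0.4814, 0.0007, 0.5266]
tcp_rot: [2.041, 1.411, -0.964]
ft_force: [-0.0, -1.0, -0.2]
opening: 0.0858
```

Run:
```python
from h import *
o=st(); D=R.from_matrix(des(-1.946,np.radians(40),1)); print((D*R.from_rotvec(o['tcp_rot']).inv()).as_rotvec().round(3))
cup=np.array([.4241,-.2373,.07]); n=np.array([.366,.930,0])
G=cup+n*.007+[0,0,.05]; z=D.as_matrix()[:,2]; print('graspTCP',(G+z*.019).round(4),'z',z.round(3),'stage -150mm',(G+z*(.019-.15)).round(4))
```

```text
t 3.55 pos [0.4814 0.0007 0.5266] rot [ 2.041  1.411 -0.964] q [ 0.253  0.094  1.412 -0.796  2.083  0.37 ] F [-0.  -1.  -0.2] op 0.0858
[ 0.001 -0.009 -0.01 ]
graspTCP [ 0.4213 -0.2443  0.1078] z [-0.281 -0.713 -0.643] stage -150mm [ 0.4634 -0.1374  0.2042]
```

Call:
send_rows(
  commands=[
    [[1,0,0,-5,0,0,0],[1,0,0,-5,0,0,0],[1,0,-1,-4.8,0,0,0],[1,0,-1.5,-4.5,0,0,0],[1,-0.3,-2,-4,0,0,0],[1,-0.5,-3,-3.5,0,0,0],[1,-0.5,-3,-3,0,0,0],[1,0,0,0,0,0,0],[1,0,0,0,0,0,0]],
  ],
)

```text
time: 4.45
position: [0.4655, -0.1103, 0.2329]
tcp_rot: [2.054, 1.396, -0.96]
ft_force: [0.6, 0.3, 0.5]
opening: 0.0854
```

Run:
```python
from h import *
o=st(); w=cam('wrist'); im=save('wrist','w1.png')
for n in ['orange_cup','orange_cup_bar','blue_cup','shelf_edge','pegboard']:
    print(n,[(np.round(q['centre'],1).tolist(),round(q['score'],2)) for q in spotter.place_of(n,'wrist')[:2]])
c=np.array([.4241,-.2373,0]);n=np.array([.366,.930,0]);u=np.array([.930,-.366,0])
for nm,p in dict(o=c+[0,0,.07],bar=[.416,-.2578,.182],shelf=[.5072,-.2174,.315]).items(): print(nm,proj(w,p).round(1))
pts=[c+n*a*.025+u*b*.027+[0,0,z] for a,b in ((1,1),(1,-1),(-1,1),(-1,-1)) for z in (.07,.145)]
v=im.copy()
for q in proj(w,pts): cv2.circle(v,tuple(int(x) for x in q.round()),3,(0,255,0),1)
cv2.imwrite('pics/w1b.png',v[:,:,::-1])
```

```text
t 4.45 pos [ 0.4655 -0.1103  0.2329] rot [ 2.054  1.396 -0.96 ] q [ 0.066  0.201  1.848 -0.765  1.568  0.64 ] F [0.6 0.3 0.5] op 0.0854
orange_cup [([262.7, 142.4], 0.85)]
orange_cup_bar [([266.7, 230.0], 0.95)]
blue_cup [([380.5, 136.7], 0.69)]
shelf_edge [([260.5, 140.8], 0.53)]
pegboard [([313.2, 110.2], 0.81)]
o [[264.  137.7]]
bar [[264.6 233.2]]
shelf [[373.2 393.7]]
```

View pics/w1b.png

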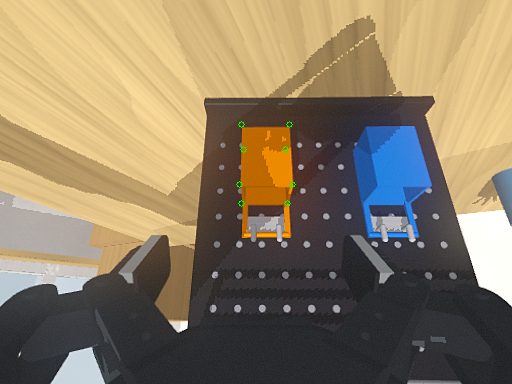

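The wrist view shows the orange cup between (240,126) and (292,237), with the bar at (267,230). The blue cup is to the right at about (395,180). My predicted cup corners are within 2–3 px, so I'll refine from these edges.

Run:
```python
from h import *
im=cv2.imread('pics/w1.png'); hsv=cv2.cvtColor(im,cv2.COLOR_BGR2HSV); m=cv2.inRange(hsv,(5,150,90),(20,255,255))
m[:120]=0;m[245:]=0;m[:,:225]=0;m[:,310:]=0
for r in (128,140,160,180,200,230,236): 
    x=np.where(m[r])[0]; print(r,(x.min(),x.max()) if len(x) else None)
ys=np.where(m.any(1))[0]; print(ys.min(),ys.max())
w=cam('wrist')
x=lambda r:np.where(m[r])[0]
top=ys.min()
obs=[([x(130).min(),top],(-.057,-.07-.027,.07)),([x(130).max()+1,top],(-.057,-.07+.027,.07)),
([266.7,230],(-.010,-.07,.182)),([262.7,142.4],(-.032,-.07,.07)),([205.5,98],(-.03,-.22+.07,.0)),([435,97],(-.03,.15,.0))]
for k in (4,6):
    def P(p,l):
        c,q=np.cos(p[2]),np.sin(p[2]); return [p[0]+c*l[0]-q*l[1],p[1]+q*l[0]+c*l[1],l[2]]
    f=lambda p:np.concatenate([proj(w,P(p,l))[0]-uv for uv,l in obs[:k]])
    r=least_squares(f,[.4775,-.2928,-1.946],loss='soft_l1'); p=r.x
    print(k,p.round(4),f(p).round(1),'cup',np.round(P(p,(-.032,-.07,.07)),4))
```

```text
128 (np.int64(242), np.int64(289))
140 (np.int64(242), np.int64(290))
160 (np.int64(241), np.int64(291))
180 (np.int64(240), np.int64(293))
200 (np.int64(242), np.int64(289))
230 (np.int64(242), np.int64(290))
236 (np.int64(242), np.int64(290))
126 237
4 [ 0.4804 -0.2963 -1.9445] [ 0.1  0.2 -0.5  0.1 -0.5  3.2  2.4 -3.2] cup [ 0.4269 -0.241   0.07  ]
6 [ 0.4811 -0.2971 -1.9352] [ 0.5  1.  -0.2  0.6  0.2  3.5  3.  -2.7 -0.8 -0.6 -2.4 -2.5] cup [ 0.4271 -0.2423  0.07  ]
```

Call:
send_rows(
  commands=[
    [[1,1.1,-0.1,-0.3,0,0,0],[1,-1.1,-2.7,-2.4,0,0,0],[1,-1.1,-2.7,-2.4,0,0,0],[1,-1.0,-2.7,-2.4,0,0,0],[1,-0.5,-1.4,-1.3,0,0,0],[1,-0.5,-1.3,-1.2,0,0,0],[1,-0.3,-0.7,-0.7,0,0,0],[1,-0.3,-0.7,-0.6,0,0,0],[1,-0.3,-0.6,-0.6,0,0,0],[1,-0.3,-0.6,-0.5,0,0,0],[1,0,0,0,0,0,0],[1,0,0,0,0,0,0]],
  ],
)

```text
time: 5.95
position: [0.4236, -0.2443, 0.1094]
tcp_rot: [2.052, 1.397, -0.958]
ft_force: [0.3, 0.1, -0.2]
opening: 0.0853
```

Run:
```python
from h import *
o=st(); D=R.from_matrix(des(-1.942,np.radians(40),1)); print((D*R.from_rotvec(o['tcp_rot']).inv()).as_rotvec().round(3))
im=save('wrist','w2.png')
```

```text
t 5.95 pos [ 0.4236 -0.2443  0.1094] rot [ 2.052  1.397 -0.958] q [-0.191  0.305  2.01  -0.925  1.232  0.697] F [ 0.3  0.1 -0.2] op 0.0853
[ 0.001 -0.     0.004]
```

View pics/w2.png

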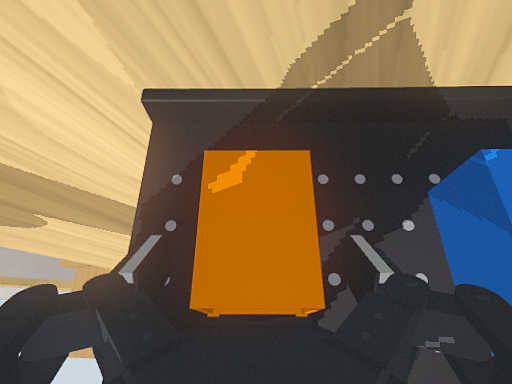

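Cup centred between the fingers (edges 190–325, fingers 120–395). Closing.

Call:
send_rows(
  commands=[
    [[0,0,0,0,0,0,0],[0,0,0,0,0,0,0],[0,0,0,0,0,0,0],[0,0,0,0,0,0,0],[0,0,0,0,0,0,0],[0,0,0,0,0,0,0],[0,0,0,0,0,0,0],[0,0,0,0,0,0,0]],
  ],
)

```text
time: 6.8
position: [0.4242, -0.2441, 0.1097]
tcp_rot: [2.052, 1.397, -0.956]
ft_force: [2.9, 4.8, 4.0]
opening: 0.0531
```

Call:
send_rows(
  commands=[
    [[0,0,0,0.4,0,0,0],[0,0,0,0.6,0,0,0],[0,0,0,0.6,0,0,0],[0,0,0,0.6,0,0,0],[0,0,0,0.6,0,0,0],[0,0,0,0.6,0,0,0],[0,0,0,0,0,0,0],[0,0,0,0,0,0,0]],
  ],
)

```text
time: 7.6
position: [0.4233, -0.2427, 0.1401]
tcp_rot: [2.056, 1.403, -0.952]
ft_force: [4.4, 3.2, -16.7]
opening: 0.0533
```

Run:
```python
from h import *
st(); im=save('wrist','w3.png'); s=save('side','s3.png'); 
for n in ['orange_cup','orange_cup_bar','blue_cup']:
    print(n,[(np.round(q['centre'],1).tolist(),round(q['score'],2)) for q in spotter.place_of(n,'side')[:2]])
cv2.imwrite('pics/m3.png',np.hstack([cv2.resize(im,(400,300)),cv2.resize(s[70:190,230:390],(400,300),interpolation=3)])[:,:,::-1])
```

```text
t 7.6 pos [ 0.4233 -0.2427  0.1401] rot [ 2.056  1.403 -0.952] q [-0.191  0.242  2.008 -0.903  1.268  0.64 ] F [  4.4   3.2 -16.7] op 0.0533
orange_cup [([298.4, 158.8], 0.61)]
orange_cup_bar [([232.9, 308.3], 0.71), ([306.4, 131.5], 0.48)]
blue_cup [([267.4, 159.3], 0.68), ([220.0, 266.2], 0.57)]
```

View pics/m3.png

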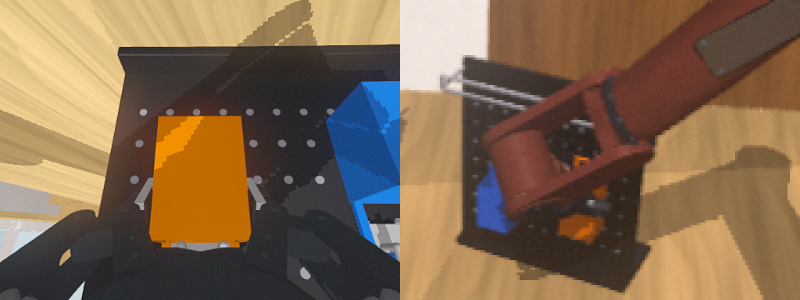

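Call:
send_rows(
  commands=[
    [[0,0,0,0,0,0,0],[0,0,0,0,0,0,0]],
  ],
)

```text
time: 8.05
position: [0.4232, -0.2428, 0.1401]
tcp_rot: [2.056, 1.403, -0.953]
ft_force: [5.1, 2.5, -17.0]
opening: 0.0531
```

Run:
```python
from h import *
st(); im=save('wrist','w4.png');save('top','t4.png')
print(get_obs()['ft_torque'])
```

```text
t 8.05 pos [ 0.4232 -0.2428  0.1401] rot [ 2.056  1.403 -0.953] q [-0.19   0.243  2.008 -0.903  1.268  0.64 ] F [  5.1   2.5 -17. ] op 0.0531
[ 2.91113135 -1.47601135  0.47014065]
```

Run:
```python
import cv2,numpy as np
w=cv2.imread('pics/w4.png')[260:345,150:370]; t=cv2.imread('pics/t4.png')[170:310,330:460]; w2=cv2.imread('pics/w2.png')[260:345,150:370]
cv2.imwrite('pics/m4.png',np.hstack([np.vstack([cv2.resize(w2,(440,250),interpolation=3),cv2.resize(w,(440,250),interpolation=3)]),cv2.resize(t,(360,500),interpolation=3)]))
```

```text
(no output)
```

View pics/m4.png

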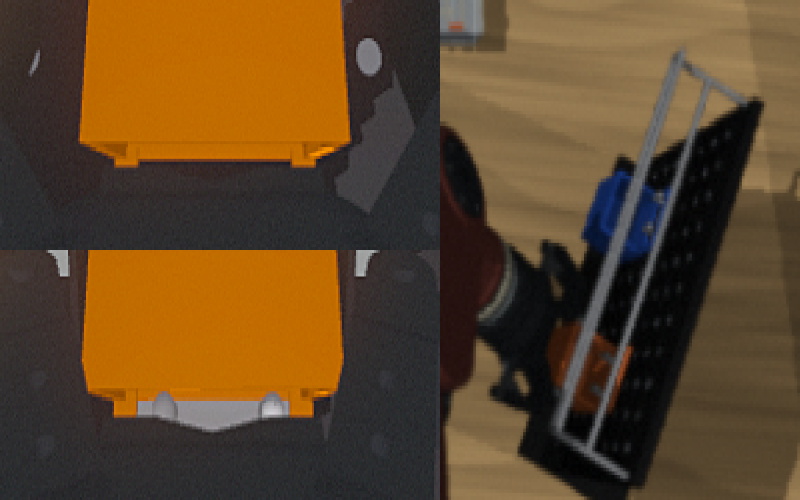

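Run:
```python
from h import *
w=cam('wrist'); K,d,E=w
for f in ('w2','w3','w4'):
    im=cv2.imread(f'pics/{f}.png'); m=cv2.inRange(cv2.cvtColor(im,cv2.COLOR_BGR2HSV),(5,150,60),(20,255,255)); m[:, :170]=0; m[:,345:]=0
    ys=np.where(m.sum(1)>255*60)[0]; print(f,ys.min(),ys.max())
    rows=range(ys.min()+5,ys.max()-25,10); L=np.polyfit(rows,[np.where(m[r])[0].min() for r in rows],1); Rr=np.polyfit(rows,[np.where(m[r])[0].max()+1 for r in rows],1)
    wd=[np.where(m[r])[0].max()-np.where(m[r])[0].min() for r in range(ys.max()-25,ys.max()+1)]; rim=ys.max()-25+int(np.argmax(wd[::-1])*-1+25)
    top=ys.min(); uv=np.array([[np.polyval(L,top),top],[np.polyval(Rr,top),top],[np.polyval(L,rim+1),rim+1],[np.polyval(Rr,rim+1),rim+1]])
    print(uv.round(1).tolist())
    # camera-left = which cup y? use world u:left image -> smaller u (x smaller)
    obj=np.array([[-.025,-.027,0],[-.025,.027,0],[-.025,-.027,.075],[-.025,.027,.075]])
    ok,rv,tv=cv2.solvePnP(obj,uv,K,d); 
    he=np.array(viewer.get_calibration('wrist')['hand_eye']); C=np.eye(4);C[:3,:3]=cv2.Rodrigues(rv)[0];C[:3,3]=tv[:,0]
    T=he@C; o=get_obs(); RT=R.from_rotvec(o['tcp_rot'] if f!='w2' else [2.052,1.397,-.958]).as_matrix()
    print('cup in tool',T[:3,3].round(4),'cup axis z world',(RT@T[:3,2]).round(3),'x',(RT@T[:3,0]).round(3),'org rel TCP world',(RT@T[:3,3]).round(4))
```

```text
w2 150 314
[[204.3, 150.0], [310.8, 150.0], [189.3, 308.0], [324.9, 308.0]]
cup in tool [ 0.032  -0.0002  0.0237] cup axis z world [-0.     0.007  1.   ] x [-0.362 -0.932  0.006] org rel TCP world [ 0.0007  0.0023 -0.0397]
w3 148 310
[[200.6, 148.0], [309.1, 148.0], [191.5, 299.0], [322.3, 299.0]]
cup in tool [ 0.0328 -0.0018  0.0277] cup axis z world [ 0.013 -0.002  1.   ] x [-0.381 -0.924  0.003] org rel TCP world [-0.0017  0.0008 -0.043 ]
w4 148 310
[[200.5, 148.0], [309.3, 148.0], [191.3, 299.0], [322.2, 299.0]]
cup in tool [ 0.0328 -0.0018  0.0276] cup axis z world [ 0.012 -0.002  1.   ] x [-0.38  -0.925  0.003] org rel TCP world [-0.0017  0.0008 -0.0429]
```

Lifted 27 mm. The 17 N downward fits the cup's back rim touching the undersides of the prongs (rim at 172 mm, prong underside at 173 mm). I'll lower it a little and check that the force goes away before coming forward.

Call:
send_rows(
  commands=[
    [[0,0,0,-0.4,0,0,0],[0,0,0,-0.4,0,0,0],[0,0,0,0,0,0,0],[0,0,0,0,0,0,0]],
  ],
)

```text
time: 8.55
position: [0.4237, -0.2445, 0.1376]
tcp_rot: [2.049, 1.394, -0.962]
ft_force: [1.1, 9.1, -1.4]
opening: 0.0533
```

Call:
send_rows(
  commands=[
    [[0,0.2,0.5,0,0,0,0],[0,0.3,0.7,0,0,0,0],[0,0.3,0.7,0,0,0,0]],
  ],
)

```text
time: 8.85
position: [0.4317, -0.2256, 0.1365]
tcp_rot: [2.051, 1.395, -0.96]
ft_force: [-0.3, 0.1, -1.0]
opening: 0.053
```

Call:
send_rows(
  commands=[
    [[0,0.6,1.4,0,0,0,0],[0,0.9,2.3,0,0,0,0],[0,0.9,2.3,0,0,0,0],[0,0.7,2.8,0,0,0,0],[0,0.3,3,0,0,0,0],[0,0,3,0,0,0,0],[0,0,3,0,0,0,0],[0,0,3,0,0,0,0],[0,0,1,0,0,0,0],[0,0,0,0,0,0,0],[0,0,0,0,0,0,0]],
  ],
)

```text
time: 9.95
position: [0.4655, -0.0076, 0.1354]
tcp_rot: [2.051, 1.397, -0.959]
ft_force: [0.1, -0.2, -2.4]
opening: 0.0534
```

Run:
```python
from h import *
o=st(); k=cam('wrist'); w=save('wrist','w5.png'); s=save('side','s5.png'); t=save('top','t5.png')
m=cv2.inRange(cv2.cvtColor(w,cv2.COLOR_RGB2HSV),(5,150,60),(20,255,255))
for c,kk in (('side',cam('side')),('top',cam('top')),('wrist',k)):
    for n in ('cork_mat','blue_cup'):
        print(c,n,[(np.round(q['centre'],1).tolist(),round(q['score'],2),atz(kk,q['centre'],0 if n=='cork_mat' else .07).round(4)) for q in spotter.place_of(n,c)[:2]])
cv2.imwrite('pics/m5.png',np.vstack([np.hstack([cv2.resize(w,(400,300)),cv2.resize(s,(400,300))]),cv2.resize(t[150:330,210:470],(433,300))[:, :800] if 0 else np.hstack([cv2.resize(t[150:330,220:460],(400,300)),cv2.resize(s[80:260,210:400],(400,300))])])[:,:,::-1])
```

```text
t 9.95 pos [ 0.4655 -0.0076  0.1354] rot [ 2.051  1.397 -0.959] q [ 0.245  0.396  1.816 -0.675  1.544  0.86 ] F [ 0.1 -0.2 -2.4] op 0.0534
side cork_mat [([292.3, 237.3], 0.56, array([0.4455, 0.0806, 0.    ]))]
side blue_cup [([267.1, 157.2], 0.46, array([ 0.5646, -0.2978,  0.07  ]))]
top cork_mat [([273.2, 256.4], 0.81, array([0.4549, 0.0647, 0.    ]))]
top blue_cup [([390.6, 233.1], 0.82, array([ 0.5544, -0.2902,  0.07  ]))]
wrist cork_mat []
wrist blue_cup [([389.6, 238.2], 0.81, array([ 0.5489, -0.2826,  0.07  ]))]
```

View pics/m5.png

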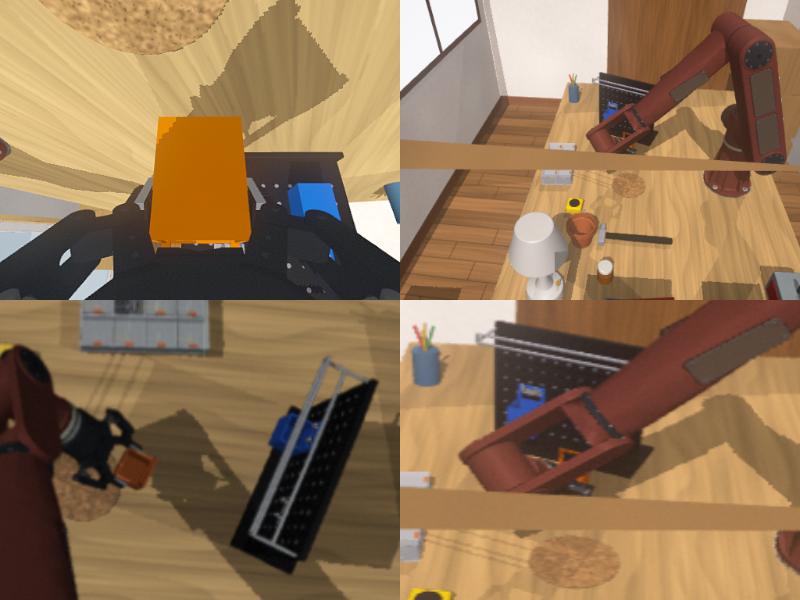

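Run:
```python
from h import *
t=cam('top');s=cam('side');w=cam('wrist')
a=np.linspace(0,2*np.pi,73); C=np.c_[.455+.075*np.cos(a),.078+.075*np.sin(a),0*a+.005]
out=[]
for f,c,cr in (('b',t,(200,310,215,325)),('s5',s,(190,290,235,350)),('w5',w,(0,200,0,380))):
    im=cv2.imread(f'pics/{f}.png')
    k=3
    y0,y1,x0,x1=cr; v=cv2.resize(im[y0:y1,x0:x1],None,fx=k,fy=k,interpolation=3)
    for q in proj(c,C):
        if abs(q).max()<2000: cv2.circle(v,tuple(int(k*z) for z in (q-[x0,y0])),1,(0,255,0),-1)
    out.append(cv2.resize(v,(390,290)))
cv2.imwrite('pics/m6.png',np.vstack([np.hstack(out[:2]),np.hstack([out[2],out[2]*0])]))
```

View pics/m6.png

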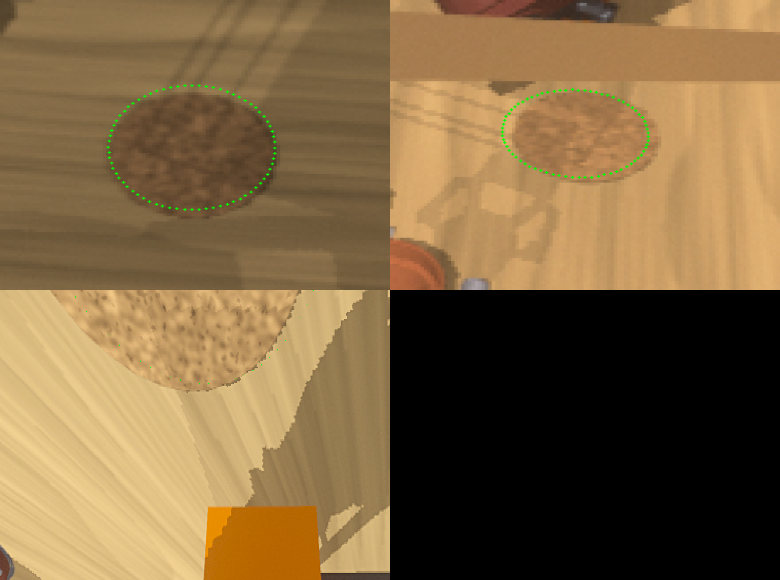

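Call:
send_rows(
  commands=[
    [[0,-0.3,1.5,0,0,0,0],[0,-0.4,2.5,0,0,0,0],[0,-0.4,2.5,-1,0,0,0],[0,-0.4,1.5,-2,0,0,0],[0,0,0.6,-2,0,0,0],[0,0,0,-1.5,0,0,0],[0,0,0,-0.8,0,0,0],[0,0,0,0,0,0,0],[0,0,0,0,0,0,0],[0,0,0,0,0,0,0]],
  ],
)

```text
time: 11.4
position: [0.4512, 0.0786, 0.0632]
tcp_rot: [2.053, 1.396, -0.956]
ft_force: [0.1, 0.5, -1.2]
opening: 0.0535
```

Run:
```python
from h import *
o=st(); k=cam('wrist'); im=save('wrist','w6.png'); s=save('side','s6.png'); K,d,E=k
m=cv2.inRange(cv2.cvtColor(im,cv2.COLOR_RGB2HSV),(5,150,60),(20,255,255)); m[:, :170]=0; m[:,345:]=0
ys=np.where(m.sum(1)>255*60)[0]; print(ys.min(),ys.max(),[np.ptp(np.where(m[r])[0]) for r in range(148,320,15)])
C=np.array([.449,.079,.005]);a=np.linspace(0,2*np.pi,145); P=C+np.c_[.075*np.cos(a),.075*np.sin(a),0*a]
c=o['position']+[-.0017,.0008,-.0429]; n=np.array([.366,.930,0]);u=np.array([.930,-.366,0]); Q=[c+n*.025*i+u*.027*j for i in(1,-1) for j in (1,-1)]
print('cup origin',c)
v=im.copy();v2=s.copy()
for kk,img in ((k,v),(cam('side'),v2)):
    for q in proj(kk,P):
        if abs(q).max()<2000: cv2.circle(img,tuple(int(z) for z in q),1,(0,255,0),-1)
    for q in proj(kk,Q):
        if abs(q).max()<2000: cv2.circle(img,tuple(int(z) for z in q),2,(0,0,255),-1)
cv2.imwrite('pics/m7.png',np.hstack([cv2.resize(v,(400,300)),cv2.resize(v2[160:280,220:380],(400,300),interpolation=3)])[:,:,::-1])
```

```text
t 11.4 pos [0.4512 0.0786 0.0632] rot [ 2.053  1.396 -0.956] q [ 0.389  0.554  1.759 -0.587  1.527  1.01 ] F [ 0.1  0.5 -1.2] op 0.0535
149 316 [np.int64(51), np.int64(107), np.int64(110), np.int64(113), np.int64(115), np.int64(118), np.int64(121), np.int64(129), np.int64(125), np.int64(128), np.int64(130), np.int64(99)]
cup origin [0.44947951 0.0793677  0.02025672]
```

View pics/m7.png

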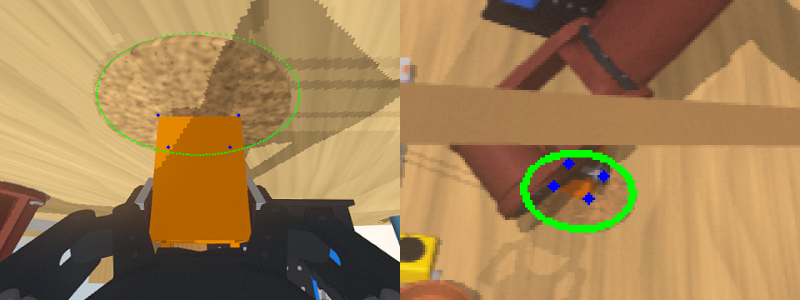

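Call:
send_rows(
  commands=[
    [[0,0,0,-0.4,0,0,0],[0,0,0,-0.4,0,0,0],[0,0,0,-0.2,0,0,0],[0,0,0,-0.1,0,0,0],[0,0,0,-0.1,0,0,0],[0,0,0,0,0,0,0],[0,0,0,0,0,0,0]],
  ],
)

```text
time: 12.2
position: [0.4505, 0.0787, 0.0503]
tcp_rot: [2.052, 1.397, -0.958]
ft_force: [-0.7, 0.9, -1.6]
opening: 0.0534
```

Call:
send_rows(
  commands=[
    [[0,0,0,-0.1,0,0,0],[0,0,0,-0.1,0,0,0],[0,0,0,0,0,0,0]],
  ],
)

```text
time: 12.5
position: [0.4504, 0.0786, 0.0482]
tcp_rot: [2.052, 1.397, -0.958]
ft_force: [0.2, 0.8, -1.3]
opening: 0.0535
```

Call:
send_rows(
  commands=[
    [[0,0,0,-0.1,0,0,0],[0,0,0,0,0,0,0]],
  ],
)

```text
time: 12.7
position: [0.4504, 0.0787, 0.0472]
tcp_rot: [2.052, 1.397, -0.958]
ft_force: [0.2, 0.1, -1.1]
opening: 0.0535
```

Call:
send_rows(
  commands=[
    [[0,0,0,-0.1,0,0,0],[0,0,0,0,0,0,0]],
  ],
)

```text
time: 12.9
position: [0.4504, 0.0787, 0.0462]
tcp_rot: [2.052, 1.397, -0.958]
ft_force: [-0.2, 0.6, -1.9]
opening: 0.0529
```

Call:
send_rows(
  commands=[
    [[0,0,0,-0.1,0,0,0],[0,0,0,0,0,0,0]],
  ],
)

```text
time: 13.1
position: [0.4505, 0.0787, 0.046]
tcp_rot: [2.052, 1.396, -0.959]
ft_force: [-1.0, 1.1, 2.7]
opening: 0.0527
```

Call:
send_rows(
  commands=[
    [[0.63,0,0,-0.05,0,0,0],[0.66,0,0,0,0,0,0],[0.7,0,0,0,0,0,0],[0.8,0,0,0,0,0,0],[0.9,0,0,0,0,0,0],[1,0,0,0,0,0,0],[1,0,0,0,0,0,0],[1,0,0,0,0,0,0],[1,0,0,0,0,0,0]],
  ],
)

```text
time: 14.0
position: [0.4505, 0.0787, 0.0448]
tcp_rot: [2.052, 1.397, -0.958]
ft_force: [0.3, 0.1, 1.0]
opening: 0.0857
```

Run:
```python
from h import *
st(); save('wrist','w8.png')
```

```text
t 14.0 pos [0.4505 0.0787 0.0448] rot [ 2.052  1.397 -0.958] q [ 0.39   0.586  1.757 -0.587  1.504  1.026] F [0.3 0.1 1. ] op 0.0857
```

View pics/w8.png

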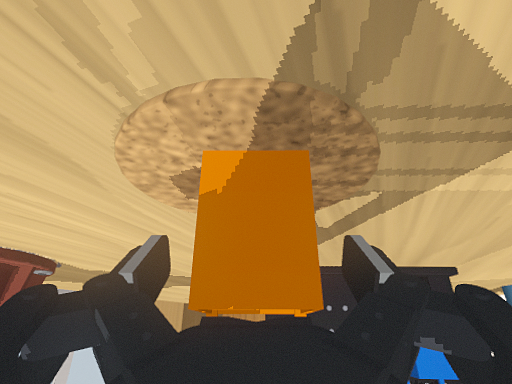

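The cup stands upright on the mat and both fingers are clear. Backing out along the tool axis.

Call:
send_rows(
  commands=[
    [[1,0.3,0.7,0.6,0,0,0],[1,0.6,1.4,1.3,0,0,0],[1,0.8,2.1,1.9,0,0,0],[1,0.8,2.1,1.9,0,0,0],[1,0.8,2.1,1.9,0,0,0],[1,0.5,1.5,3,0,0,0],[1,0,1,4,0,0,0],[1,0,0,4,0,0,0],[1,0,0,4,0,0,0],[1,0,0,0,0,0,0],[1,0,0,0,0,0,0]],
  ],
)

```text
time: 15.15
position: [0.4891, 0.1885, 0.2725]
tcp_rot: [2.054, 1.398, -0.952]
ft_force: [-0.6, 0.4, -0.7]
opening: 0.085
```

Run:
```python
from h import *
st(); k=cam('wrist'); w=save('wrist','w9.png'); s=save('side','s9.png'); t=save('top','t9.png')
for n in ('orange_cup','blue_cup','cork_mat'):
    for c in ('side','top','wrist'):
        kk=k if c=='wrist' else cam(c)
        print(n,c,[(round(q['score'],2),atz(kk,q['centre'],{'orange_cup':.005,'blue_cup':.07,'cork_mat':0}[n]).round(3)) for q in spotter.place_of(n,c)[:1]])
cv2.imwrite('pics/m9.png',np.vstack([np.hstack([cv2.resize(w,(400,300)),cv2.resize(s[80:350,140:400],(400,300))]),np.hstack([cv2.resize(t[150:330,220:460],(400,300)),cv2.resize(s[190:280,230:350],(400,300),interpolation=3)])])[:,:,::-1])
```

```text
t 15.15 pos [0.4891 0.1885 0.2725] rot [ 2.054  1.398 -0.952] q [ 0.515  0.434  1.466 -0.542  1.932  0.881] F [-0.6  0.4 -0.7] op 0.085
orange_cup side [(0.88, array([0.455, 0.078, 0.005]))]
orange_cup top [(0.62, array([0.456, 0.089, 0.005]))]
orange_cup wrist [(0.81, array([0.446, 0.081, 0.005]))]
blue_cup side [(0.4, array([ 0.54 , -0.283,  0.07 ]))]
blue_cup top [(0.57, array([ 0.551, -0.292,  0.07 ]))]
blue_cup wrist [(0.7, array([ 0.552, -0.285,  0.07 ]))]
cork_mat side [(0.55, array([0.451, 0.087, 0.   ]))]
cork_mat top [(0.78, array([0.46 , 0.071, 0.   ]))]
cork_mat wrist []
```

View pics/m9.png

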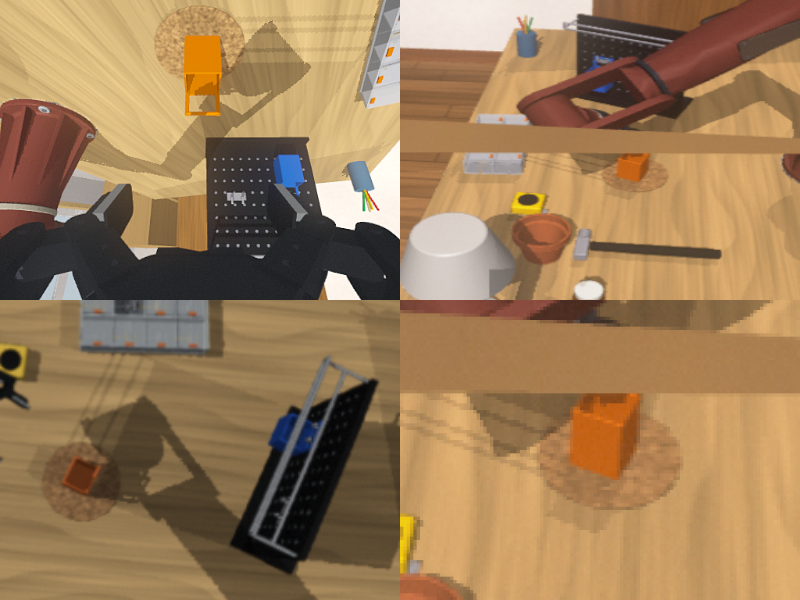

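The cup stands upright with its whole base on the mat. Blue is still hanging, the bystanders look undisturbed, and the arm is clear.

```bash
python3 -c "
from h import *
print(job.close_job())"
```

```text
the job is handed in; nothing more can be done
None
```

The orange cup is off its hooks and standing upright, whole base on the cork mat. I handed the job in at about 15–16 s on the robot's clock.

**What I did:** I came in below the shelf with the gripper tilted and gripped the cup across its sides. I lifted it, drew it forward, lowered it onto the mat in 1 mm steps until light contact, then let go and backed away.

**Last checks:** The pictures show the cup upright and near the mat's centre, at about (0.45, 0.08) m. The blue cup is still hanging, the bystanders look unmoved, and the arm is touching nothing (force near zero). The position estimates for cup and mat differed by up to about 1.5 cm between cameras; the base has about 3.8 cm to spare on the mat.

**What went wrong:** My first lift was a little too high, about 27 mm. The wrist force reached 17 N, I think because the cup's back rim touched the underside of the hook prongs. The cup slipped about 3 mm in the grip. I lowered it slightly, the downward force went away, and it came off freely.

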